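Turn and latch the camera barrel

TASK

Get the tilted camera mount ready: first pull the dust cap off the barrel and set it down in the metal tray, standing on its open end. Then turn the ball knob to swing the latch well aside, turn the barrel until its pointer lug faces the raised rib on the mount, and only then turn the ball knob back until the latch is fully home against its stop. Leave the slide box, the well plate and the bottle where they are.

Things in the scene. Friction and masses are not known exactly. Their poses are not given: they have to be found in the camera images.
- mount: Fixed white camera mount: slab with a 170 x 230 mm face sloping 30 deg. Origin: on the bench, 120 mm below the face's centre; z up, y sideways, x towards the high side. In its axes: upslope u = (0.866, 0, 0.5), outward normal n = (-0.5, 0, 0.866). Two parallel axes leave the face along n on the line u = 0: the barrel's at y = +45 mm, the ball knob's at y = -60 mm.
- barrel (a joint): Barrel angle (rad) about n, anticlockwise positive seen looking onto the face. 0: lug faces the rib. Starts at 1.5 to 2.1, so it is to be turned clockwise by that much; travel -0.4 to 2.4, no stop at 0. Stays where left; friction 0.15 N m.
- latch (a joint): Angle (rad) of latch and ball knob about n, CLOCKWISE positive seen looking onto the face. 0: fully home, at a stop, tongue pointing at the barrel; 1.4: stop, swung aside upslope. Starts at 0 to 0.1. Stays where left; friction 0.12 N m. While home, the tongue stops the barrel's collar from being turned to 0; it can go home again only when the lug faces the rib or the barrel is still parked.
- barrel_grip (a point): On the barrel's axis, 85 mm from the face: where to grip it once uncapped. z is n, x the way the lug points. Smooth aluminium tube, 50 mm diameter, ending 115 mm from the face. Dark collar (84 mm across its corners) 8 to 18 mm from the face; on it the pointer lug, a dark bar 12 mm wide, 18 to 32 mm from the face, reaching 50 mm from the axis.
- lug_tip (a point): Outer end of the barrel's pointer lug, 50 mm from the barrel's axis and 25 mm from the face.
- mark_rib (a point): Top centre of the raised rib (the mark), a dark bar 24 x 8 x 12 mm fixed on the face on the upslope side of the barrel, 66 mm from the barrel's axis, pointing at it.
- ball_center (a point): Centre of the latch's smooth steel ball knob, 46 mm diameter, 62 mm from the face; z is n, y points along the tongue. It slips unless gripped across its widest part. Below it a 16 mm stem carries the tongue, a steel bar 28 mm wide, reaching 71 mm from the knob axis, 8 to 18 mm from the face.
- cap_center (a point): Centre (half-way up) of the grey dust cap: a cup 60 mm in diameter, 50 mm tall, about 60 g, closed on top (+z), open below, wall 3.5 mm. It starts over the barrel's end, its centre 96 mm from the face, its z along n; it comes off along n after 44 mm, sliding freely (1.5 mm play all round).
- tray: Fixed open steel tray, 130 x 130 x 22 mm, walls and floor 4 mm; origin at the centre of its underside, z up. To the left or the right of the mount.
- slidebox: Bystander: white and grey slide box, 120 x 92 x 44 mm, loose, origin at the centre of its underside; on the side of the mount where the tray is not.
- wellplate: Bystander: clear plate 127 x 85 x 19 mm, loose, to the left of the mount, far side; origin at the centre of its underside.
- oilbottle: Bystander: amber bottle 56 mm in diameter, 90 mm tall, loose, to the right of the mount, far side; origin at the centre of its underside.
There are look-alikes about, which are no part of the job. Leave any pink look-alike of the part that bears cap_center alone.

How it is judged:
By the outcome, as a careful person would: the job done as asked, in the order asked, and still so for the second after the job is handed in, with the robot touching nothing.
It also fails if it takes over 72 s, if anything falls off the work surface, if the arm or the gripper's body presses on something with over 40 N, if the wrist force passes 120 N, or if a joint passes its speed limit or range.

ROBOT

A 6-joint arm with a two-finger parallel gripper is mounted at the origin on the work surface. World frame = base frame: x ahead of the robot, y to its left, z up, the work surface at z = 0. Lengths are in mm, angles in rad, forces in N, time in s.
With the tool pointing down it reaches from about 325 to 775 mm from the base axis. Payload 5.5 kg.
Tool frame: the origin (TCP) lies at the very end of the fingers, on their centre line; the grasp point (between the pads) lies 19 mm behind it (tcp_to_grasp is the distance from the TCP to the grasp point, in mm); z points along the fingers, y is the line along which they close (so a half turn about z gives the same grasp; the last joint's range is limited). The gripper opens to 88 mm and grips with 3 to 60 N. Pads are 20 mm wide; open, the fingers measure 115 mm over their backs; the gripper's body (75 mm by 178 mm) begins 61 mm behind the grasp point.
Start: joints at [1.272, 0.091, 1.231, -0, 1.82, -0.057], TCP at [143.674, 582.558, 222.631] pointing down, gripper open.
Joint ranges: [-2.87, 2.87], [-0.86, 2.18], [0.17, 2.46], [-1.51, 4.65], [0.06, 2.69], [-2.65, 2.65]. Speed limits (rad/s): [2.57, 2.57, 3.01, 3.14, 3.14, 3.14].

INTERFACE

Orientations are given as a unit quaternion [x, y, z, w].
In Python, from cell import * gives the robot as it stands.
- The arm moves only by the tool apply_moves, never from a script. Its argument "motion" is a list of rows, each a list of 7 numbers: the shift along the tool's x, y, z in m, then the turn, a rotation vector about the tool's x, y, z in degrees, then the opening, from -1 (shut) to 1 (fully open). In form: [[tx, ty, tz, wx, wy, wz, claw], ...]. A call has exactly 10 rows; each row is the pose to reach, as a shift and turn from the pose commanded when the call began, along the tool's axes at that moment; what a row does not reach only later rows make up. A row lasts 1/8 s, in which the tool goes at most 62.5 mm and 10.7 degrees, less where a joint would pass 70% of its speed; a pose out of reach is approached as far as the arm can. A call with a gripper value outside its range is refused whole. The fingers move at their own pace and stop on an object; "squeeze" is the grip in N (left out, the last holds). Time passes only in rows, so rows that repeat a pose let the fingers close, or fill a call up. It gives the time, the measured TCP pose, the force, the opening and the grip force at its end, in the units of the state.
- observe(): the state, without advancing time (a new reading comes with each control period).
- capture(name): name is "scene" or "top" or "wrist"; returns a dict with "img" (384x512x3 uint8, red, green, blue), "range_z" (384x512 float32, mm along the optical axis (not along the pixel's ray), 0 where there is no reading), "mtx" (3x3 intrinsics, pixels), "extrinsics" (4x4, takes a point from camera to world coordinates); the wrist camera has in their place "hand_eye" (4x4, takes a point from camera to tool coordinates, whose origin is the TCP and whose axes are the flange's). Camera axes: x right, y down, z forward; pixel columns grow to the right and rows downward; lengths in mm; the calibration is good to about 2 mm. A picture is of the moment at which its call begins: read the wrist's pose just before it.
- job_done(): hands the job in; it is judged then, once.
Trained networks look in a picture, given as the dict that the camera call returned (one of the last four; its "shot" number tells which), for a name from the list of things; names that differ only in an ending like _2 or _b are one class to them, and where a whole thing is asked for, a point or a joint stands for the part that bears it (a point fixed in the world has none). Each returns a list of dicts, best first, with "confidence" (0 to 1); they miss things now and then, are a little off and sometimes report something else, mostly with a low value. They report only what shows in the picture. A call takes as long as a camera call. They do not tell look-alikes from the thing itself.
- boxes_of(picture, target): "location" ([x, y, z] in mm, in the coordinates of the camera as it stood for that picture, good to about 4 mm: the middle of the surface that is visible of it).
- place_of(picture, target): "location" ([x, y, z] in mm, in the coordinates of the camera as it stood for that picture, good to about 4 mm: a listed point, or the origin of a listed thing).
The state is a dict: "t": time; "joints": joint angles; "joint_vel": joint speeds; "joint_efforts": joint torques, N m; "eef_pos": TCP position; "eef_rot": TCP orientation; "wrist_force": force on the tool from outside, world axes, zero at the start; "ft_torque": the same for the moment, N m; "opening": opening from 0.0 (shut) to 1.0 (fully open); "grasp_force": force on a finger pad.
Only numpy, scipy, OpenCV 4.12 (cv2) and the standard library are available. Lean on these libraries where they do the work, as an engineer would, in place of code of your own. Each camera call takes 0.05 s, during which the arm holds its last target. There are 200 camera calls.

## Working session

There is one attempt and no reset: what is moved stays moved. The work goes in short steps, Python scripts to look and compute and a tool call to move; the robot and the scene stay as the last step left them, time stands still between calls to the robot, and variables do not carry over. Pictures are saved under pics/ and viewed, at most 10 in all, crops included, and the job is handed in when it is done.

Besides the shell and the picture viewer there is one more tool, called in YAML: its name, and indented under it one key for each argument. apply_moves: Moves the arm, as the interface text tells. Its arguments: {"type":"object","properties":{"motion":{"type":"array","items":{"type":"array","items":{"type":"number"}}},"squeeze":{"type":"number"}},"required":["motion"]}

```bash
ls; mkdir -p pics; cat > h.py <<'E'
from cell import *
import numpy as np, cv2
from scipy.spatial.transform import Rotation as R
def save(c,n): cv2.imwrite('pics/'+n+'.png',c["img"][:,:,::-1])
def ext(c,o=None):
    if "extrinsics" in c: return np.array(c["extrinsics"])
    T=np.eye(4);T[:3,:3]=R.from_quat(o["eef_rot"]).as_matrix();T[:3,3]=o["eef_pos"]
    return T@np.array(c["hand_eye"])
def w(T,p): return (T@np.r_[p,1])[:3]
def px(c,p):
    q=np.array(c["mtx"])@np.array(p);return q[:2]/q[2]
def find(c,names,o=None,f=place_of):
    T=ext(c,o)
    for n in names:
        for d in f(c,n)[:4]: print(n,round(d["confidence"],2),np.round(w(T,d["location"]),0),px(c,d["location"]).round())
E
python3 - <<'E'
from h import *
print(observe())
s=capture("scene");t=capture("top");save(s,"s0");save(t,"t0")
cv2.imwrite('pics/st.png',cv2.resize(np.vstack([s["img"],t["img"]])[:,:,::-1],(400,600)))
N=["mount","barrel_grip","lug_tip","mark_rib","ball_center","cap_center","tray","slidebox","wellplate","oilbottle"]
for c in (s,t): print("--");find(c,N)
E
```

```text
pics
{'t': 0.0, 'joints': array([ 1.27231497e+00,  9.18537728e-02,  1.23186034e+00,  1.59270496e-05,
        1.81977539e+00, -5.66930803e-02]), 'joint_vel': array([-0.00049444,  0.00053656, -0.0008079 ,  0.00045907,  0.00044173,
        0.00086225]), 'joint_efforts': array([ 1.17692856e-03, -4.46438634e+01, -4.06459916e+01,  6.96190540e-02,
        2.92270834e-02, -1.52083085e-04]), 'eef_pos': array([143.57256082, 582.27743163, 221.5243369 ]), 'eef_rot': array([ 1.20597875e-01,  9.92700989e-01, -9.32147110e-04, -1.75143022e-04]), 'wrist_force': array([ 0.20798253, -0.53981815, -0.40211623]), 'ft_torque': array([-0.0350209 , -0.00992152, -0.02177196]), 'grasp_force': 0.0, 'opening': 1.000513442148214}
--
mount 0.59 [590. -69.  -4.] [209. 254.]
barrel_grip 0.64 [538. -30. 195.] [231. 174.]
barrel_grip 0.57 [624. 309.  -2.] [369. 297.]
lug_tip 0.7 [553.  14. 138.] [248. 202.]
mark_rib 0.91 [629. -20. 165.] [223. 209.]
ball_center 0.71 [ 566. -132.  173.] [184. 182.]
cap_center 0.7 [424. -18.  28.] [249. 208.]
cap_center 0.66 [526. -29. 202.] [233. 169.]
cap_center 0.66 [564. 135.  23.] [296. 255.]
cap_center 0.55 [423.  86.  26.] [288. 215.]
tray 0.94 [446. 312.   2.] [376. 245.]
wellplate 0.73 [621. 309.  -3.] [369. 296.]
oilbottle 0.96 [ 633. -293.    2.] [116. 245.]
--
mount 0.76 [587. -68.  -4.] [273. 186.]
lug_tip 0.68 [ 469. -321.   -3.] [365. 224.]
lug_tip 0.5 [553.  22. 141.] [240. 186.]
mark_rib 0.72 [633. -19. 171.] [255. 151.]
ball_center 0.87 [ 560. -134.  174.] [304. 178.]
ball_center 0.27 [ 641. -289.   -3.] [348. 166.]
cap_center 0.87 [563. 138.  22.] [200. 195.]
cap_center 0.77 [419. -15.  26.] [256. 244.]
cap_center 0.75 [534. -32. 203.] [262. 187.]
cap_center 0.72 [447. 317.   3.] [135. 239.]
tray 0.6 [447. 313.   2.] [137. 239.]
slidebox 0.88 [ 470. -322.   -2.] [365. 224.]
wellplate 0.91 [624. 315.  -0.] [139. 177.]
oilbottle 0.58 [ 639. -290.   -3.] [348. 166.]
```

```bash
python3 - <<'E'
from h import *
from scipy.optimize import least_squares
s=capture("scene");t=capture("top")
def cloud(c):
    z=c["range_z"];v,u=np.nonzero(z>0);z=z[v,u];K=np.array(c["mtx"])
    P=np.c_[(u-K[0,2])/K[0,0]*z,(v-K[1,2])/K[1,1]*z,z]
    T=ext(c);return P@T[:3,:3].T+T[:3,3]
# network points jointly fitted
M={"cap":(-48,45,203.1),"ball":(-31,-60,173.7),"rib":(51.2,45,163.4),"o":(0,0,0)}
W={"cap":(531,-31,203),"ball":(563,-133,174),"rib":(631,-19.5,167),"o":(588.5,-68.5,-4)}
def res(p):
    r=R.from_euler('z',p[2],degrees=True);return np.concatenate([r.apply(M[k])[:2]+p[:2]-np.array(W[k])[:2] for k in M])
q=least_squares(res,[588,-68,7]);print("net fit",q.x,q.fun.round(1))
for nm,c in (("scene",s),("top",t)):
    P=cloud(c)
    # plane: points near face
    def mf(P,p): return R.from_euler('z',-p[2],degrees=True).apply(P-np.array([p[0],p[1],0]))
    L=mf(P,q.x);n=np.array([-.5,0,.866]);h=(L-[0,0,120])@n;uu=(L-[0,0,120])@np.array([.866,0,.5])
    m=(abs(h)<6)&(abs(uu)<75)&(abs(L[:,1])<105)
    A=P[m];ok=np.ones(len(A),bool)
    for _ in range(4):
        c0=A[ok].mean(0);nn=np.linalg.svd(A[ok]-c0,full_matrices=False)[2][2];nn*=np.sign(nn[2]);ok=abs((A-c0)@nn)<3
    print(nm,"plane n",nn.round(3),"tilt",np.degrees(np.arccos(nn[2])).round(1),"yaw",np.degrees(np.arctan2(-nn[1],-nn[0])).round(1),"h mean",h[m][ok].mean().round(1),m.sum())
    b=P[(np.linalg.norm(P-[563,-133,174],axis=1)<32)&(mf(P,q.x)@n> 104+45)]
    f=least_squares(lambda x:np.linalg.norm(b-x,axis=1)-23,[563,-133,174],loss='soft_l1');print("ball",f.x.round(1),len(b),abs(f.fun).mean().round(2))
    # cap cylinder + top disc
    k=P[(np.linalg.norm(P-[531,-31,203],axis=1)<45)&(h>75)]
    N=R.from_euler('z',q.x[2],degrees=True).apply(n)
    def rc(x):
        d=k-np.array([*x,203]);a=d@N;r=np.linalg.norm(d-np.outer(a,N),axis=1)
        return np.minimum(abs(r-30),abs(a-25))
    f=least_squares(rc,[531,-31],loss='soft_l1',diff_step=1e-3);print("cap",f.x.round(1),len(k),abs(f.fun).mean().round(2))
I=cv2.resize(s["img"][120:340,70:430,::-1],(800,489),interpolation=cv2.INTER_CUBIC);cv2.imwrite('pics/s1.png',I)
I=cv2.resize(t["img"][110:290,90:400,::-1],(800,465),interpolation=cv2.INTER_CUBIC);cv2.imwrite('pics/t1.png',I)
E
```

```text
net fit [586.23728338 -69.53735421   7.43681211] [ 1.8 -0.1  0.3 -0.   0.2  1.2 -2.3 -1. ]
scene plane n [-0.493 -0.069  0.867] tilt 29.9 yaw 8.0 h mean 2.1 546
ball [ 561.8 -133.3  174.4] 305 1.07
cap [530.9 -31.4] 582 1.18
top plane n [-0.496 -0.066  0.866] tilt 30.0 yaw 7.5 h mean -0.5 3093
ball [ 563.  -133.9  172.7] 287 0.88
cap [533.1 -32.7] 638 1.18
```

View pics/s1.png

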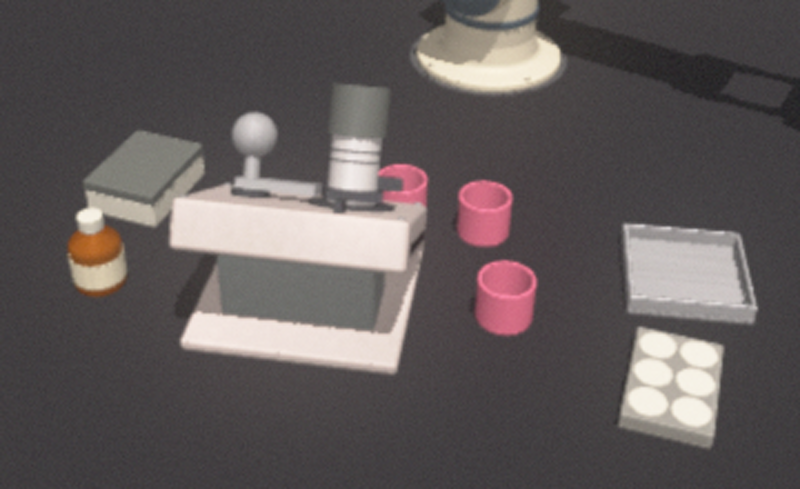

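View pics/t1.png

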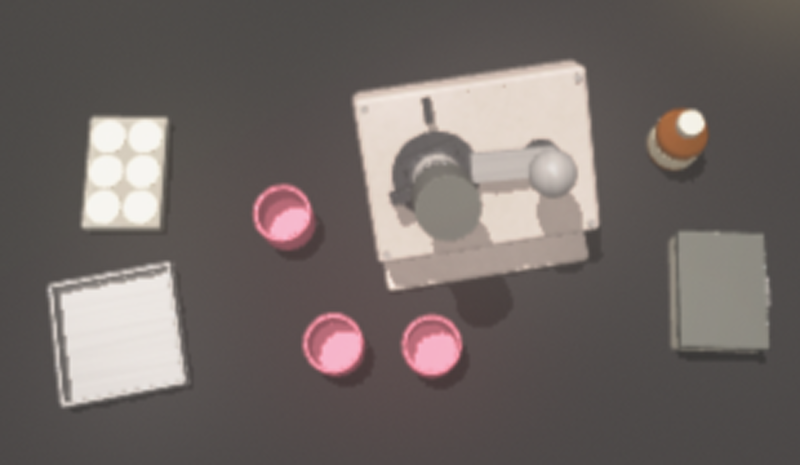

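Candidates for the cap: three pink cups (s1 px 403,185; 485,212; 505,297; t1 285,216; 333,345; 432,345) and the grey one on the barrel (s1 360,110; t1 447,207). The grey one on the barrel fits the description; the pink ones are look-alikes. The tray is on the left (s1 688,272; t1 118,335). The lug points left, about +y. The crops above are already enlarged. Next is the pre-cap pose.

```bash
cat >> h.py <<'E'
YAW=7.6;O=np.array([585.5,-70,0])
RM=R.from_euler('z',YAW,degrees=True)
n=RM.apply([-.5,0,.866025]);U=RM.apply([.866025,0,.5]);Y=RM.apply([0,1,0])
def pt(y,d,u=0): return O+[0,0,120]+y*Y+d*n+u*U
def rot(a=0): # tool z=-n; y along U, then turned +a deg about tool z
    return R.from_matrix(np.c_[np.cross(U,-n),U,-n])*R.from_euler('z',a,degrees=True)
def down(phi): # pointing down, y azimuth phi
    y=np.array([np.cos(np.radians(phi)),np.sin(np.radians(phi)),0]);z=np.array([0,0,-1.])
    return R.from_matrix(np.c_[np.cross(y,z),y,z])
def go(p,r,o=None):
    o=o or observe();q=R.from_quat(o["eef_rot"])
    print("shift m",(q.inv().apply(np.array(p)-o["eef_pos"])/1000).round(4),"rotvec",(q.inv()*r).as_rotvec(degrees=True).round(2))
def st():
    o=observe();print("t",o["t"],"j",o["joints"].round(2),"F",np.round(o["wrist_force"],1),"M",np.round(o["ft_torque"],2),"op",round(o["opening"],3),"g",round(o["grasp_force"],1),"pos",o["eef_pos"].round(1));return o
E
python3 -c "
from h import *
go(pt(45,190),rot(0)); print(pt(45,190))"
```

```text
shift m [-0.4803 -0.5207 -0.0619] rotvec [-26.3  -17.92  66.9 ]
[485.38298611 -37.95965776 284.54475   ]
```

apply_moves:
  motion:
    - [-0.048, -0.052, -0.006, -2.6, -1.8, 6.7, 1]
    - [-0.096, -0.104, -0.012, -5.3, -3.6, 13.4, 1]
    - [-0.144, -0.156, -0.019, -7.9, -5.4, 20.1, 1]
    - [-0.192, -0.208, -0.025, -10.5, -7.2, 26.8, 1]
    - [-0.24, -0.26, -0.031, -13.2, -9.0, 33.5, 1]
    - [-0.28, -0.304, -0.036, -15.4, -10.4, 39, 1]
    - [-0.32, -0.347, -0.041, -17.5, -12, 44.6, 1]
    - [-0.36, -0.391, -0.046, -19.7, -13.4, 50.2, 1]
    - [-0.4, -0.434, -0.052, -21.9, -14.9, 55.8, 1]
    - [-0.44, -0.477, -0.057, -24.1, -16.4, 61.3, 1]
  squeeze: 20

```text
t: 2.45
eef_pos: [444.3, 35.1, 278.2]
eef_rot: [0.602, 0.761, 0.182, 0.159]
wrist_force: [0.3, 1.6, -0.8]
opening: 0.999
grasp_force: 0.0
```

```bash
python3 -c "
from h import *
st();go(pt(45,190),rot(0))"
```

```text
t 2.45 j [-0.1  -0.78  1.88  0.13  1.57 -0.3 ] F [ 0.3  1.6 -0.8] M [-0.05  0.26  0.03] op 0.999 g 0.0 pos [444.3  35.1 278.2]
shift m [-0.0805  0.0228  0.0071] rotvec [-2.02 -1.43  5.41]
```

apply_moves:
  motion:
    - [-0.03, 0.008, 0.003, -0.8, -0.5, 2, 1]
    - [-0.06, 0.016, 0.005, -1.5, -1, 4, 1]
    - [-0.08, 0.0228, 0.007, -2, -1.4, 5.4, 1]
    - [-0.0805, 0.0228, 0.007, -2, -1.4, 5.4, 1]
    - [-0.0805, 0.0228, 0.007, -2, -1.4, 5.4, 1]
    - [-0.0805, 0.0228, 0.007, -2, -1.4, 5.4, 1]
    - [-0.0805, 0.0228, 0.007, -2, -1.4, 5.4, 1]
    - [-0.0805, 0.0228, 0.007, -2, -1.4, 5.4, 1]
    - [-0.0805, 0.0228, 0.007, -2, -1.4, 5.4, 1]
    - [-0.0805, 0.0228, 0.007, -2, -1.4, 5.4, 1]

```text
t: 3.7
eef_pos: [485.1, -35.7, 283.6]
eef_rot: [0.635, 0.728, 0.194, 0.169]
wrist_force: [-0.3, -0.4, 0.8]
opening: 1.001
grasp_force: 0.0
```

```bash
python3 - <<'E'
from h import *
o=st();c=capture("wrist");save(c,"w1")
find(c,["cap_center","ball_center","mark_rib","lug_tip"],o)
print("exp",pt(45,96),pt(-60,62),pt(45,12,66),pt(45,25)+50*Y)
K=np.array(c["mtx"]);z=c["range_z"];v,u=np.nonzero(z>0);zz=z[v,u]
T=ext(c,o);P=np.c_[(u-K[0,2])/K[0,0]*zz,(v-K[1,2])/K[1,1]*zz,zz]@T[:3,:3].T+T[:3,3]
d=(P-pt(45,0));h=d@n;a=d@U;b=d@Y
m=(abs(h-121)<5)&(np.hypot(a,b)<45);print("cap top: h",np.median(h[m]),"u range",np.percentile(a[m],[1,99]),"y range",np.percentile(b[m],[1,99]),m.sum())
m=(abs(h)<6)&(abs(a)<75);print("face h",np.median(h[m]),m.sum())
go(pt(45,81),rot(0),o)
E
```

```text
t 3.7 j [-0.29 -0.67  1.83  0.21  1.51 -0.39] F [-0.3 -0.4  0.8] M [-0.06  0.23  0.01] op 1.001 g 0.0 pos [485.1 -35.7 283.6]
cap_center 0.83 [423. -16.  27.] [ 96. 148.]
cap_center 0.79 [530. -28. 200.] [252. 193.]
cap_center 0.62 [561. 134.  23.] [219.  41.]
cap_center 0.59 [630. -19. 165.] [315. 179.]
mark_rib 0.58 [634. -18. 166.] [318. 178.]
lug_tip 0.66 [552.  19. 139.] [246. 135.]
lug_tip 0.59 [586. -70.   3.] [216. 193.]
exp [531.97011651 -31.74360742 203.1384    ] [ 562.70770167 -133.57288051  173.69355   ] [630.25672012 -18.62937457 163.3923    ] [560.54544867  22.51227145 141.650625  ]
cap top: h 121.41584337133739 u range [-27.89690935  27.26178887] y range [-27.10406953  28.69298757] 4556
face h 0.5477904735577214 13927
shift m [-0.0025  0.0009  0.1082] rotvec [-0.22 -0.11  0.2 ]
```

View pics/w1.png

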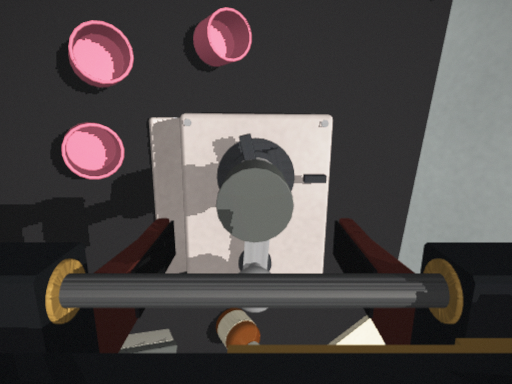

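apply_moves:
  motion:
    - [-0.001, 0.0005, 0.02, -0.2, -0.1, 0.2, 1]
    - [-0.0025, 0.001, 0.04, -0.2, -0.1, 0.2, 1]
    - [-0.0025, 0.001, 0.06, -0.2, -0.1, 0.2, 1]
    - [-0.0025, 0.001, 0.08, -0.2, -0.1, 0.2, 1]
    - [-0.0025, 0.001, 0.095, -0.2, -0.1, 0.2, 1]
    - [-0.0025, 0.001, 0.105, -0.2, -0.1, 0.2, 1]
    - [-0.0025, 0.001, 0.105, -0.2, -0.1, 0.2, 1]
    - [-0.0025, 0.001, 0.105, -0.2, -0.1, 0.2, 0.1]
    - [-0.0025, 0.001, 0.105, -0.2, -0.1, 0.2, 0.1]
    - [-0.0025, 0.001, 0.105, -0.2, -0.1, 0.2, 0.1]
  squeeze: 20

```text
t: 5.2
eef_pos: [538.0, -31.1, 193.6]
eef_rot: [0.636, 0.727, 0.195, 0.171]
wrist_force: [-0.6, 0.0, 0.3]
opening: 0.693
grasp_force: 0.3
```

```bash
python3 -c "
from h import *
st();go(pt(45,84),rot(0));go(pt(45,150),rot(0))"
```

```text
t 5.2 j [-0.24 -0.56  1.92  0.19  1.3  -0.38] F [-0.6  0.   0.3] M [-0.16  0.39  0.05] op 0.693 g 0.3 pos [538.  -31.1 193.6]
shift m [ 0.0002 -0.0005  0.0007] rotvec [0.03 0.01 0.  ]
shift m [ 0.0001 -0.0005 -0.0653] rotvec [0.03 0.01 0.  ]
```

apply_moves:
  motion:
    - [0, 0, 0, 0, 0, 0, -0.2]
    - [0, 0, 0, 0, 0, 0, -0.2]
    - [0, 0, 0, 0, 0, 0, -0.2]
    - [0, 0, -0.005, 0, 0, 0, -0.2]
    - [0, 0, -0.015, 0, 0, 0, -0.2]
    - [0, 0, -0.025, 0, 0, 0, -0.2]
    - [0, 0, -0.035, 0, 0, 0, -0.2]
    - [0, 0, -0.047, 0, 0, 0, -0.2]
    - [0, 0, -0.06, 0, 0, 0, -0.2]
    - [0, 0, -0.068, 0, 0, 0, -0.2]

```text
t: 6.45
eef_pos: [504.0, -35.6, 253.3]
eef_rot: [0.636, 0.727, 0.195, 0.171]
wrist_force: [-0.2, 0.7, -0.4]
opening: 0.673
grasp_force: 20.0
```

```bash
python3 - <<'E'
from h import *
o=st()
# tray from top camera depth/network
t=capture("top");find(t,["tray"])
T=ext(t);z=t["range_z"];K=np.array(t["mtx"]);v,u=np.nonzero(z>0);zz=z[v,u]
P=np.c_[(u-K[0,2])/K[0,0]*zz,(v-K[1,2])/K[1,1]*zz,zz]@T[:3,:3].T+T[:3,3]
m=(P[:,2]>13)&(P[:,2]<32)&(np.hypot(P[:,0]-447,P[:,1]-313)<95)
print(cv2.minAreaRect(P[m][:,:2].astype(np.float32)),m.sum())
E
```

```text
t 6.45 j [-0.28 -0.64  1.86  0.2   1.44 -0.39] F [-0.2  0.7 -0.4] M [-0.11  0.32 -0.01] op 0.673 g 20.0 pos [504.  -35.6 253.3]
tray 0.74 [444. 315.   5.] [136. 240.]
((445.1430969238281, 313.8951721191406), (130.7315673828125, 131.0761260986328), 9.158804893493652) 372
```

```bash
python3 -c "
from h import *
go([445.5,313.5,75],down(9.2))"
```

```text
shift m [ 0.354  -0.0999  0.1481] rotvec [30.09  0.46 -1.57]
```

apply_moves:
  motion:
    - [0.045, -0.0125, 0, 3.8, 0, -0.2, -0.2]
    - [0.09, -0.025, 0.01, 7.6, 0.1, -0.4, -0.2]
    - [0.135, -0.0375, 0.03, 11.4, 0.2, -0.6, -0.2]
    - [0.18, -0.05, 0.055, 15.2, 0.2, -0.8, -0.2]
    - [0.225, -0.0625, 0.08, 19, 0.3, -1, -0.2]
    - [0.27, -0.075, 0.105, 23, 0.4, -1.2, -0.2]
    - [0.31, -0.087, 0.128, 27, 0.4, -1.4, -0.2]
    - [0.34, -0.096, 0.142, 30.1, 0.5, -1.6, -0.2]
    - [0.354, -0.1, 0.148, 30.1, 0.5, -1.6, -0.2]
    - [0.354, -0.1, 0.148, 30.1, 0.5, -1.6, -0.2]

```text
t: 7.8
eef_pos: [444.5, 313.8, 73.0]
eef_rot: [0.647, 0.762, -0.001, -0.001]
wrist_force: [-0.1, 0.3, -0.3]
opening: 0.675
grasp_force: 20.0
```

```bash
python3 - <<'E'
from h import *
o=st();go([445.5,313.5,18],down(9.2))
s=capture("scene");cv2.imwrite('pics/s2.png',cv2.resize(s["img"][150:300,230:430,::-1],(800,600)))
T=ext(s);z=s["range_z"];K=np.array(s["mtx"]);v,u=np.nonzero(z>0);zz=z[v,u]
P=np.c_[(u-K[0,2])/K[0,0]*zz,(v-K[1,2])/K[1,1]*zz,zz]@T[:3,:3].T+T[:3,3]
I=s["img"][v,u].astype(int)
for b in ("cap_center",): find(s,[b])
m=(np.hypot(P[:,0]-445,P[:,1]-313)<36)&(P[:,2]>30)&(P[:,2]<130)
print(np.percentile(P[m][:,2],[0,1,3,5,10,50]),m.sum())
E
```

```text
t 7.8 j [ 0.55 -0.03  1.62  0.    1.55  0.39] F [-0.1  0.3 -0.3] M [-0.11  0.06  0.01] op 0.675 g 20.0 pos [444.5 313.8  73. ]
shift m [-0.0005  0.0011  0.055 ] rotvec [-0.16 -0.03  0.12]
cap_center 0.88 [442. 317.  87.] [384. 216.]
cap_center 0.85 [562. 135.  24.] [296. 254.]
cap_center 0.77 [423.  87.  26.] [289. 216.]
cap_center 0.55 [423. -18.  32.] [249. 206.]
[59.25640082 60.05919844 61.63913946 62.71160164 64.78662509 88.10341936] 376
```

View pics/s2.png

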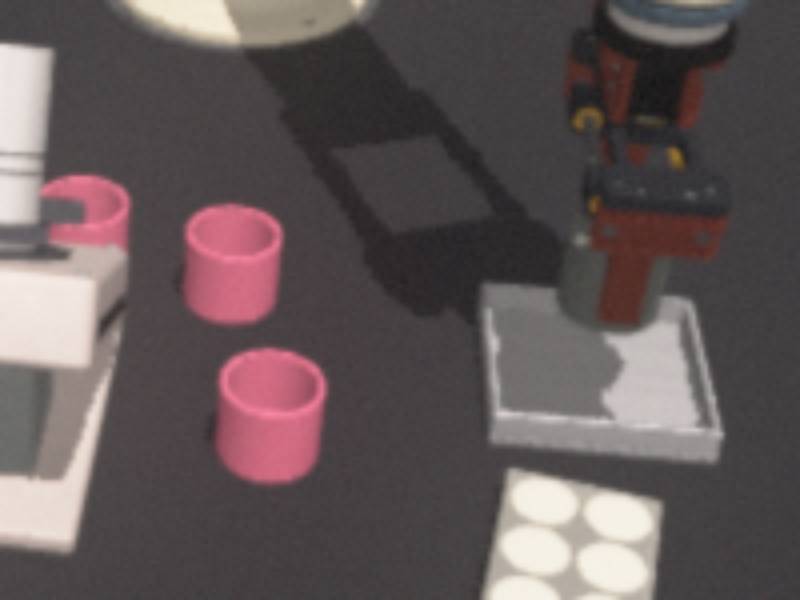

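The grey cap is upright in the fingers over the tray (px 615,280), and the barrel is bare. I'll lower it.

apply_moves:
  motion:
    - [0, 0.001, 0.02, -0.1, 0, 0.1, -0.2]
    - [0, 0.001, 0.038, -0.1, 0, 0.1, -0.2]
    - [0, 0.001, 0.046, -0.1, 0, 0.1, -0.2]
    - [0, 0.001, 0.05, -0.1, 0, 0.1, -0.2]
    - [0, 0.001, 0.052, -0.1, 0, 0.1, -0.2]
    - [0, 0.001, 0.053, -0.1, 0, 0.1, -0.2]
    - [0, 0.001, 0.054, -0.1, 0, 0.1, -0.2]
    - [0, 0.001, 0.055, -0.1, 0, 0.1, -0.2]
    - [0, 0.001, 0.0555, -0.1, 0, 0.1, -0.2]
    - [0, 0.001, 0.0555, -0.1, 0, 0.1, -0.2]

```text
t: 9.15
eef_pos: [445.7, 313.9, 18.3]
eef_rot: [0.648, 0.761, 0.0, -0.001]
wrist_force: [-0.4, 0.3, -0.8]
opening: 0.676
grasp_force: 20.0
```

```bash
python3 -c "
from h import *
st()"
```

```text
t 9.15 j [0.55 0.   1.69 0.   1.45 0.39] F [-0.4  0.3 -0.8] M [-0.07  0.03 -0.02] op 0.676 g 20.0 pos [445.7 313.9  18.3]
```

apply_moves:
  motion:
    - [0, 0, 0.0007, 0, 0, 0, -0.2]
    - [0, 0, 0.0014, 0, 0, 0, -0.2]
    - [0, 0, 0.002, 0, 0, 0, -0.2]
    - [0, 0, 0.002, 0, 0, 0, -0.2]
    - [0, 0, 0.002, 0, 0, 0, 0.5]
    - [0, 0, 0.002, 0, 0, 0, 0.6]
    - [0, 0, 0.002, 0, 0, 0, 0.65]
    - [0, 0, 0.002, 0, 0, 0, 0.65]
    - [0, 0, 0.002, 0, 0, 0, 0.65]
    - [0, 0, -0.003, 0, 0, 0, 0.65]

```text
t: 10.4
eef_pos: [445.5, 313.8, 21.0]
eef_rot: [0.648, 0.761, -0.0, -0.001]
wrist_force: [-1.1, -0.3, 0.2]
opening: 0.823
grasp_force: 0.0
```

```bash
python3 -c "
from h import *
st();go(pt(-60,130),rot(-40));go([420,100,220],down(9.2));print(pt(-60,130))"
```

```text
t 10.4 j [0.55 0.   1.68 0.   1.46 0.39] F [-1.1 -0.3  0.2] M [-0.09  0.07 -0.01] op 0.823 g 0.0 pos [445.5 313.8  21. ]
shift m [-0.4591  0.0103 -0.2121] rotvec [-28.63 -10.92 -37.56]
shift m [-0.2068 -0.0594 -0.1992] rotvec [-0.08 -0.06 -0.04]
[ 529.0063733  -138.06959778  232.58325   ]
```

apply_moves:
  motion:
    - [0, 0, -0.05, 0, 0, 0, 0.65]
    - [0, 0, -0.11, 0, 0, 0, 0.65]
    - [0, 0, -0.17, 0, 0, 0, 0.8]
    - [-0.05, 0, -0.22, -3, -1, -3.5, 1]
    - [-0.11, 0, -0.245, -7, -2.5, -8, 1]
    - [-0.17, 0, -0.25, -11, -4, -13, 1]
    - [-0.23, -0.002, -0.25, -15, -5.5, -18, 1]
    - [-0.29, -0.005, -0.25, -19, -7, -23, 1]
    - [-0.35, -0.008, -0.248, -23, -8, -27, 1]
    - [-0.41, -0.01, -0.247, -27, -9, -31, 1]

```text
t: 11.65
eef_pos: [501.0, -94.4, 268.9]
eef_rot: [0.402, 0.882, 0.127, 0.21]
wrist_force: [-0.0, 0.6, -0.5]
opening: 0.998
grasp_force: 0.0
```

```bash
python3 -c "
from h import *
st();go(pt(-60,140),rot(-35))
t=capture('top');cv2.imwrite('pics/t2.png',t['img'][190:290,80:200,::-1]);find(t,['cap_center'])
T=ext(t);z=t['range_z'];K=np.array(t['mtx']);v,u=np.nonzero(z>0);zz=z[v,u]
P=np.c_[(u-K[0,2])/K[0,0]*zz,(v-K[1,2])/K[1,1]*zz,zz]@T[:3,:3].T+T[:3,3]
m=(np.hypot(P[:,0]-445,P[:,1]-313)<50)&(P[:,2]>40);print(P[m].mean(0),np.percentile(P[m][:,2],[5,50,95]),m.sum())
"
```

```text
t 11.65 j [-0.42 -0.58  1.79  0.25  1.5  -1.1 ] F [-0.   0.6 -0.5] M [-0.1   0.21 -0.02] op 0.998 g 0.0 pos [501.  -94.4 268.9]
shift m [-0.04   -0.0243  0.0328] rotvec [-1.63 -0.53 -1.51]
cap_center 0.91 [421.  84.  24.] [219. 245.]
cap_center 0.84 [561. 139.  23.] [199. 195.]
cap_center 0.83 [420. -17.  26.] [257. 244.]
cap_center 0.65 [450. 315.  31.] [133. 237.]
[444.74895788 312.13515793  52.38096898] [48.16151646 52.77307192 55.57206313] 426
```

apply_moves:
  motion:
    - [-0.02, -0.012, 0, -0.8, -0.3, -0.8, 1]
    - [-0.04, -0.0243, 0.005, -1.6, -0.5, -1.5, 1]
    - [-0.04, -0.0243, 0.02, -1.6, -0.5, -1.5, 1]
    - [-0.04, -0.0243, 0.033, -1.6, -0.5, -1.5, 1]
    - [-0.04, -0.0243, 0.033, -1.6, -0.5, -1.5, 1]
    - [-0.04, -0.0243, 0.033, -1.6, -0.5, -1.5, 1]
    - [-0.04, -0.0243, 0.033, -1.6, -0.5, -1.5, 1]
    - [-0.04, -0.0243, 0.033, -1.6, -0.5, -1.5, 1]
    - [-0.04, -0.0243, 0.033, -1.6, -0.5, -1.5, 1]
    - [-0.04, -0.0243, 0.033, -1.6, -0.5, -1.5, 1]

```text
t: 13.0
eef_pos: [524.1, -137.2, 239.8]
eef_rot: [0.39, 0.884, 0.134, 0.219]
wrist_force: [0.9, -0.5, 0.1]
opening: 0.997
grasp_force: 0.0
```

```bash
cat >> h.py <<'E'
def wcloud(c,o):
    K=np.array(c["mtx"]);z=c["range_z"];v,u=np.nonzero(z>0);zz=z[v,u];T=ext(c,o)
    return np.c_[(u-K[0,2])/K[0,0]*zz,(v-K[1,2])/K[1,1]*zz,zz]@T[:3,:3].T+T[:3,3]
def loc(P,y): # barrel/ball-local u,y,h
    d=P-pt(y,0);return np.c_[d@U,d@Y,d@n]
E
python3 - <<'E'
from h import *
from scipy.optimize import least_squares
o=st();c=capture("wrist");save(c,"w2");P=wcloud(c,o)
find(c,["ball_center","lug_tip"],o)
L=loc(P,-60);b=L[(np.linalg.norm(L-[0,0,62],axis=1)<30)&(L[:,2]>50)]
if len(b)>20:
    f=least_squares(lambda x:np.linalg.norm(b-x,axis=1)-23,[0,0,62],loss='soft_l1');print("ball rel",f.x.round(1),len(b),abs(f.fun).mean())
L=loc(P,45);m=(abs(L[:,2]-115)<4)&(np.hypot(L[:,0],L[:,1])<35)
if m.sum()>20: print("barrel top h",np.median(L[m,2]),np.percentile(L[m],[1,99],axis=0))
m=(L[:,2]>27)&(L[:,2]<36)&(np.hypot(L[:,0],L[:,1])>28)&(np.hypot(L[:,0],L[:,1])<56)
if m.sum(): print("lug",L[m].mean(0),m.sum())
go(pt(-60,43),rot(-35),o)
E
```

```text
t 13.0 j [-0.51 -0.5   1.79  0.31  1.43 -1.23] F [ 0.9 -0.5  0.1] M [-0.08  0.2  -0.04] op 0.997 g 0.0 pos [ 524.1 -137.2  239.8]
ball_center 0.68 [ 560. -138.  175.] [248. 205.]
lug_tip 0.78 [553.  20. 138.] [354.  33.]
ball rel [-0.1 -0.2 62.6] 2644 0.3675017760488426
barrel top h 115.42145972975348 [[-23.11298616 -23.55651937 113.31803806]
 [ 23.11492787  22.92429692 116.98274557]]
lug [-13.30432881  44.47785867  31.92904182] 88
shift m [-0.0018 -0.0001  0.0956] rotvec [-0.23 -0.21 -0.22]
```

View pics/w2.png

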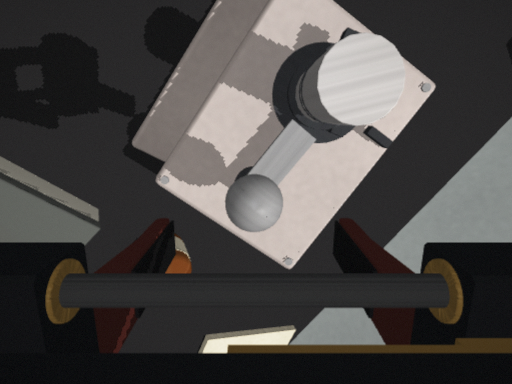

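The ball (px 253,203) and barrel top match the model to under 1 mm. Next is the ball grip.

apply_moves:
  motion:
    - [-0.0015, 0, 0.02, -0.2, -0.2, -0.2, 1]
    - [-0.0018, 0, 0.04, -0.2, -0.2, -0.2, 1]
    - [-0.0018, 0, 0.06, -0.2, -0.2, -0.2, 1]
    - [-0.0018, 0, 0.08, -0.2, -0.2, -0.2, 1]
    - [-0.0018, 0, 0.09, -0.2, -0.2, -0.2, 1]
    - [-0.0018, 0, 0.0953, -0.2, -0.2, -0.2, 0.5]
    - [-0.0018, 0, 0.0953, -0.2, -0.2, -0.2, -0.5]
    - [-0.0018, 0, 0.0953, -0.2, -0.2, -0.2, -0.5]
    - [-0.0018, 0, 0.0953, -0.2, -0.2, -0.2, -0.5]
    - [-0.0018, 0, 0.0953, -0.2, -0.2, -0.2, -0.5]
  squeeze: 45

```text
t: 14.4
eef_pos: [571.9, -132.5, 157.9]
eef_rot: [0.388, 0.884, 0.134, 0.221]
wrist_force: [-1.6, -0.2, 0.4]
opening: 0.513
grasp_force: 45.0
```

```bash
python3 -c "
from h import *
st();go(pt(-60,43.3),rot(-35))"
```

```text
t 14.4 j [-0.45 -0.38  1.86  0.3   1.23 -1.23] F [-1.6 -0.2  0.4] M [-0.2   0.38 -0.06] op 0.513 g 45.0 pos [ 571.9 -132.5  157.9]
shift m [ 0.0002 -0.0001  0.0004] rotvec [-0.04  0.02 -0.  ]
```

apply_moves:
  motion:
    - [0, 0, 0, 0, 0, 8, -0.5]
    - [0, 0, 0, 0, 0, 16, -0.5]
    - [0, 0, 0, 0, 0, 24, -0.5]
    - [0, 0, 0, 0, 0, 32, -0.5]
    - [0, 0, 0, 0, 0, 40, -0.5]
    - [0, 0, 0, 0, 0, 48, -0.5]
    - [0, 0, 0, 0, 0, 56, -0.5]
    - [0, 0, 0, 0, 0, 64, -0.5]
    - [0, 0, 0, 0, 0, 72, -0.5]
    - [0, 0, 0, 0, 0, 72, -0.5]

```text
t: 15.65
eef_pos: [571.8, -132.5, 157.8]
eef_rot: [0.834, 0.488, 0.238, 0.1]
wrist_force: [-5.0, -0.5, 2.1]
opening: 0.504
grasp_force: 45.0
```

```bash
python3 -c "
from h import *
st();go(pt(-60,43.3),rot(37));go(pt(-60,140),rot(37))"
```

```text
t 15.65 j [-0.45 -0.38  1.86  0.3   1.23  0.02] F [-5.  -0.5  2.1] M [-0.29  0.59 -0.2 ] op 0.504 g 45.0 pos [ 571.8 -132.5  157.8]
shift m [ 0.0001 -0.0001  0.0004] rotvec [-0.    0.05  0.05]
shift m [ 0.     -0.0001 -0.0963] rotvec [-0.    0.05  0.05]
```

apply_moves:
  motion:
    - [0, 0, 0, 0, 0, 0, 1]
    - [0, 0, 0, 0, 0, 0, 1]
    - [0, 0, 0, 0, 0, 0, 1]
    - [0, 0, 0, 0, 0, 0, 1]
    - [0, 0, -0.02, 0, 0, 0, 1]
    - [0, 0, -0.04, 0, 0, 0, 1]
    - [0, 0, -0.06, 0, 0, 0, 1]
    - [0, 0, -0.08, 0, 0, 0, 1]
    - [0, 0, -0.096, 0, 0, 0, 1]
    - [0, 0, -0.096, 0, 0, 0, 1]

```text
t: 16.9
eef_pos: [524.7, -138.9, 242.2]
eef_rot: [0.834, 0.487, 0.239, 0.101]
wrist_force: [-0.2, 0.4, -0.3]
opening: 0.996
grasp_force: 0.0
```

```bash
python3 - <<'E'
from h import *
o=st();c=capture("wrist");save(c,"w3");P=wcloud(c,o)
L=loc(P,-60);r=np.hypot(L[:,0],L[:,1]);m=(abs(L[:,2]-18)<4)&(r>26)&(r<75);print("tongue pts",m.sum(),L[m].mean(0).round(1), "latch angle",np.arctan2(np.median(L[m,0]),np.median(L[m,1])))
find(c,["lug_tip"],o)
go(pt(45,150),rot(-50),o)
E
```

```text
t 16.9 j [-0.52 -0.5   1.79  0.31  1.42  0.01] F [-0.2  0.4 -0.3] M [-0.1   0.29 -0.02] op 0.996 g 0.0 pos [ 524.7 -138.9  242.2]
tongue pts 1641 [46.4 12.6 18.6] latch angle 1.3121071031427056
shift m [ 0.0834 -0.0641 -0.0096] rotvec [  0.09   0.11 -86.98]
```

View pics/w3.png

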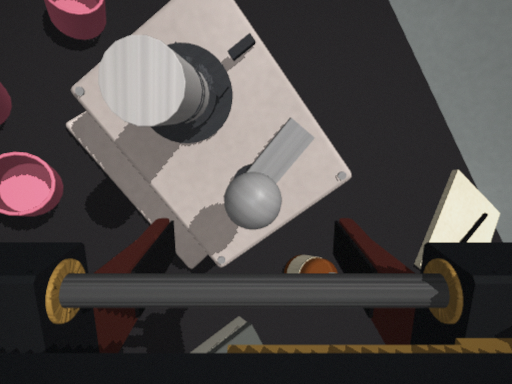

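The latch tongue (px 285,150) is now swung upslope to about 1.31 rad. Now the barrel.

apply_moves:
  motion:
    - [0, 0, -0.01, 0, 0, -9, 1]
    - [0.01, -0.008, -0.01, 0, 0, -18, 1]
    - [0.02, -0.016, -0.01, 0, 0, -27, 1]
    - [0.03, -0.024, -0.01, 0, 0, -36, 1]
    - [0.042, -0.032, -0.01, 0, 0, -46, 1]
    - [0.054, -0.041, -0.01, 0, 0, -56, 1]
    - [0.066, -0.05, -0.01, 0, 0, -66, 1]
    - [0.078, -0.06, -0.01, 0, 0, -76, 1]
    - [0.0834, -0.064, -0.0096, 0, 0, -86, 1]
    - [0.0834, -0.0641, -0.0096, 0, 0, -87, 1]

```text
t: 18.25
eef_pos: [504.9, -34.3, 247.2]
eef_rot: [0.269, 0.928, 0.105, 0.236]
wrist_force: [1.0, -0.1, 0.3]
opening: 1.0
grasp_force: 0.0
```

```bash
cat > lug.py <<'E'
from h import *
from scipy.optimize import minimize
def lug(o,c=None):
    c=c or capture("wrist");P=wcloud(c,o);L=loc(P,45);r=np.hypot(L[:,0],L[:,1])
    m=(abs(L[:,2]-32)<4)&(r>30)&(r<54)
    if m.sum()>15:
        A=L[m];v=np.linalg.svd(A[:,:2]-A[:,:2].mean(0),full_matrices=False)[2][0]
        print("lug pts",m.sum(),A.mean(0).round(1),"ang(mean)",np.arctan2(A[:,1].mean(),A[:,0].mean()).round(3),"axis",v.round(2), "perp extent to ray",np.percentile(A[:,0]*-np.sin(np.arctan2(A[:,1].mean(),A[:,0].mean()))+A[:,1]*np.cos(np.arctan2(A[:,1].mean(),A[:,0].mean())),[2,98]).round(1))
    m=(abs(L[:,2]-115)<4)&(r<28)
    if m.sum()>20: print("top",np.percentile(L[m],[1,99],axis=0).mean(0).round(1))
    return c
E
python3 - <<'E'
from lug import *
o=st();c=lug(o);save(c,"w4");find(c,["lug_tip"],o);go(pt(45,66),rot(-50),o)
E
```

```text
t 18.25 j [-0.27 -0.64  1.87  0.2   1.43 -1.26] F [ 1.  -0.1  0.3] M [-0.05  0.2   0.02] op 1.0 g 0.0 pos [504.9 -34.3 247.2]
lug pts 307 [-9.3 38.6 32.3] ang(mean) 1.808 axis [ 0.22 -0.97] perp extent to ray [-5.9  5.7]
top [-1.000e-01  4.000e-01  1.151e+02]
lug_tip 0.98 [551.  19. 137.] [287. 147.]
shift m [-0.002   0.0002  0.0817] rotvec [-0.02 -0.14  0.  ]
```

apply_moves:
  motion:
    - [-0.002, 0, 0.02, 0, -0.1, 0, 1]
    - [-0.002, 0, 0.04, 0, -0.1, 0, 1]
    - [-0.002, 0, 0.06, 0, -0.1, 0, 1]
    - [-0.002, 0, 0.075, 0, -0.1, 0, 1]
    - [-0.002, 0, 0.081, 0, -0.1, 0, 1]
    - [-0.002, 0, 0.081, 0, -0.1, 0, 0.5]
    - [-0.002, 0, 0.081, 0, -0.1, 0, -0.5]
    - [-0.002, 0, 0.081, 0, -0.1, 0, -0.5]
    - [-0.002, 0, 0.081, 0, -0.1, 0, -0.5]
    - [-0.002, 0, 0.081, 0, -0.1, 0, -0.5]
  squeeze: 45

```text
t: 19.6
eef_pos: [546.9, -30.4, 179.7]
eef_rot: [0.269, 0.927, 0.105, 0.238]
wrist_force: [2.0, 3.4, 0.9]
opening: 0.563
grasp_force: 45.0
```

apply_moves:
  motion:
    - [0, 0, 0, 0, 0, 10.4, -0.5]
    - [0, 0, 0, 0, 0, 20.8, -0.5]
    - [0, 0, 0, 0, 0, 31.2, -0.5]
    - [0, 0, 0, 0, 0, 41.6, -0.5]
    - [0, 0, 0, 0, 0, 52, -0.5]
    - [0, 0, 0, 0, 0, 62.4, -0.5]
    - [0, 0, 0, 0, 0, 72.8, -0.5]
    - [0, 0, 0, 0, 0, 83.2, -0.5]
    - [0, 0, 0, 0, 0, 93.6, -0.5]
    - [0, 0, 0, 0, 0, 103.4, -0.5]

```text
t: 20.85
eef_pos: [545.7, -30.5, 179.0]
eef_rot: [0.896, 0.361, 0.25, 0.064]
wrist_force: [-9.1, 4.1, 2.4]
opening: 0.564
grasp_force: 45.0
```

```bash
python3 - <<'E'
from lug import *
o=st();go(pt(45,67),rot(53.4),o);c=lug(o);save(c,"w5");find(c,["lug_tip","mark_rib"],o)
E
```

```text
t 20.85 j [-0.23 -0.54  1.93  0.19  1.26  0.56] F [-9.1  4.1  2.4] M [-0.35  0.72  0.1 ] op 0.564 g 45.0 pos [545.7 -30.5 179. ]
shift m [ 0.0005 -0.0004  0.0012] rotvec [-0.    0.07 -0.29]
lug pts 629 [40.4  0.3 32.3] ang(mean) 0.007 axis [-1.    0.01] perp extent to ray [-6.   5.6]
top [  1.3   1.3 114.4]
lug_tip 0.93 [612. -23. 168.] [302. 153.]
mark_rib 0.86 [631. -16. 163.] [308. 130.]
```

apply_moves:
  motion:
    - [0, 0, 0, 0, 0, 0, 1]
    - [0, 0, 0, 0, 0, 0, 1]
    - [0, 0, 0, 0, 0, 0, 1]
    - [0, 0, 0, 0, 0, 0, 1]
    - [0, 0, -0.02, 0, 0, 0, 1]
    - [0, 0, -0.04, 0, 0, 0, 1]
    - [0, 0, -0.06, 0, 0, 0, 1]
    - [0, 0, -0.08, 0, 0, 0, 1]
    - [0, 0, -0.083, 0, 0, 0, 1]
    - [0, 0, -0.083, 0, 0, 0, 1]

```text
t: 22.25
eef_pos: [505.5, -36.2, 250.4]
eef_rot: [0.895, 0.363, 0.251, 0.065]
wrist_force: [0.6, -0.4, -0.6]
opening: 1.0
grasp_force: 0.0
```

```bash
python3 - <<'E'
from lug import *
o=st();c=lug(o);save(c,"w6")
L=loc(wcloud(c,o),45)
m=(abs(L[:,2]-12)<3.5)&(L[:,0]>56)&(L[:,0]<80)&(abs(L[:,1])<10);print("rib",L[m].mean(0).round(1),np.percentile(L[m,1],[3,97]).round(1),m.sum())
go(pt(-60,140),rot(40),o)
cv2.imwrite('pics/w6c.png',cv2.resize(c["img"][60:300,150:470,::-1],(640,480)))
E
```

```text
t 22.25 j [-0.28 -0.64  1.87  0.2   1.43  0.54] F [ 0.6 -0.4 -0.6] M [-0.11  0.36  0.03] op 1.0 g 0.0 pos [505.5 -36.2 250.4]
lug pts 326 [40.4  0.4 32.3] ang(mean) 0.009 axis [-1. -0.] perp extent to ray [-6.   5.6]
top [  1.3   0.6 115.1]
rib [67.6 -0.  12.3] [-4.   3.8] 225
shift m [-0.0623  0.0834  0.0105] rotvec [  0.07   0.02 -13.42]
```

View pics/w6c.png

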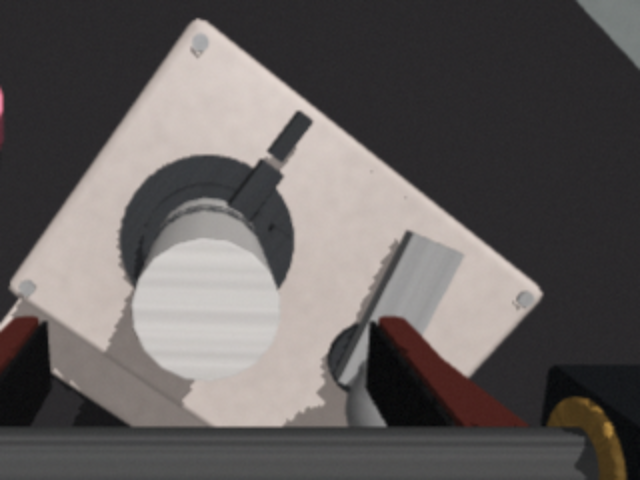

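The lug (px 257,188) lines up with the rib (px 290,137) to about 0.01 rad. Back to the ball.

apply_moves:
  motion:
    - [-0.012, 0.016, 0, 0, 0, -3, 1]
    - [-0.025, 0.033, 0, 0, 0, -6, 1]
    - [-0.038, 0.05, 0, 0, 0, -9, 1]
    - [-0.05, 0.067, 0, 0, 0, -12, 1]
    - [-0.0623, 0.0834, 0.003, 0, 0, -13.4, 1]
    - [-0.0623, 0.0834, 0.01, 0, 0, -13.4, 1]
    - [-0.0623, 0.0834, 0.01, 0, 0, -13.4, 1]
    - [-0.0623, 0.0834, 0.01, 0, 0, -13.4, 1]
    - [-0.0623, 0.0834, 0.01, 0, 0, -13.4, 1]
    - [-0.0623, 0.0834, 0.01, 0, 0, -13.4, 1]

```text
t: 23.55
eef_pos: [523.8, -138.4, 242.5]
eef_rot: [0.846, 0.465, 0.242, 0.094]
wrist_force: [0.2, 0.8, 0.7]
opening: 1.003
grasp_force: 0.0
```

```bash
python3 - <<'E'
from h import *
o=st();go(pt(-60,43.3),rot(40),o)
E
```

```text
t 23.55 j [-0.52 -0.5   1.79  0.31  1.43  0.07] F [0.2 0.8 0.7] M [-0.1   0.31 -0.03] op 1.003 g 0.0 pos [ 523.8 -138.4  242.5]
shift m [-0.0006 -0.0003  0.0979] rotvec [0.09 0.   0.02]
```

apply_moves:
  motion:
    - [-0.0005, 0, 0.02, 0, 0, 0, 1]
    - [-0.0005, 0, 0.04, 0, 0, 0, 1]
    - [-0.0005, 0, 0.06, 0, 0, 0, 1]
    - [-0.0005, 0, 0.08, 0, 0, 0, 1]
    - [-0.0005, 0, 0.092, 0, 0, 0, 1]
    - [-0.0005, 0, 0.0975, 0, 0, 0, 0.5]
    - [-0.0005, 0, 0.0975, 0, 0, 0, -0.5]
    - [-0.0005, 0, 0.0975, 0, 0, 0, -0.5]
    - [-0.0005, 0, 0.0975, 0, 0, 0, -0.5]
    - [-0.0005, 0, 0.0975, 0, 0, 0, -0.5]

```text
t: 24.8
eef_pos: [571.7, -132.6, 158.0]
eef_rot: [0.846, 0.465, 0.241, 0.094]
wrist_force: [-3.7, 1.7, 1.3]
opening: 0.507
grasp_force: 45.0
```

apply_moves:
  motion:
    - [0, 0, 0, 0, 0, -9, -0.5]
    - [0, 0, 0, 0, 0, -18, -0.5]
    - [0, 0, 0, 0, 0, -27, -0.5]
    - [0, 0, 0, 0, 0, -36, -0.5]
    - [0, 0, 0, 0, 0, -45, -0.5]
    - [0, 0, 0, 0, 0, -54, -0.5]
    - [0, 0, 0, 0, 0, -61, -0.5]
    - [0, 0, 0, 0, 0, -67, -0.5]
    - [0, 0, 0, 0, 0, -71, -0.5]
    - [0, 0, 0, 0, 0, -71, -0.5]

```text
t: 26.05
eef_pos: [571.9, -132.6, 158.2]
eef_rot: [0.419, 0.87, 0.142, 0.217]
wrist_force: [-2.2, 1.2, 3.3]
opening: 0.508
grasp_force: 45.0
```

```bash
python3 - <<'E'
from h import *
o=st();print("Mz about n",o["ft_torque"]@n);go(pt(-60,43.3),rot(-35),o)
c=capture("wrist");P=wcloud(c,o)
L=loc(P,-60);r=np.hypot(L[:,0],L[:,1]);m=(abs(L[:,2]-18)<4)&(r>30)&(r<62)&(abs(L[:,0])<40);print("tongue",m.sum(),L[m].mean(0).round(1),np.percentile(L[m,0],[3,97]), "latch",np.arctan2(np.median(L[m,0]),np.median(L[m,1])))
E
```

```text
t 26.05 j [-0.45 -0.38  1.86  0.3   1.23 -1.16] F [-2.2  1.2  3.3] M [-0.01  0.63  0.22] op 0.508 g 45.0 pos [ 571.9 -132.6  158.2]
Mz about n 0.15211599365539125
shift m [ 0.0004 -0.0001  0.0006] rotvec [ 0.02  0.08 -4.01]
tongue 2535 [ 3.4 45.3 18.6] [-9.98373802 16.9134428 ] latch 0.07479185461794642
```

apply_moves:
  motion:
    - [0, 0, 0, 0, 0, -1, -0.5]
    - [0, 0, 0, 0, 0, -2, -0.5]
    - [0, 0, 0, 0, 0, -3, -0.5]
    - [0, 0, 0, 0, 0, -4, -0.5]
    - [0, 0, 0, 0, 0, -5, -0.5]
    - [0, 0, 0, 0, 0, -6, -0.5]
    - [0, 0, 0, 0, 0, -7, -0.5]
    - [0, 0, 0, 0, 0, -8, -0.5]
    - [0, 0, 0, 0, 0, -8, -0.5]
    - [0, 0, 0, 0, 0, -8, -0.5]

```text
t: 27.35
eef_pos: [572.8, -133.4, 158.5]
eef_rot: [0.357, 0.897, 0.126, 0.228]
wrist_force: [5.0, -2.7, 1.8]
opening: 0.507
grasp_force: 45.0
```

```bash
python3 - <<'E'
from h import *
o=st();print("Mz about n",o["ft_torque"]@n);go(pt(-60,43.3),rot(-35),o)
c=capture("wrist");P=wcloud(c,o)
L=loc(P,-60);r=np.hypot(L[:,0],L[:,1]);m=(abs(L[:,2]-18)<4)&(r>30)&(r<62)&(abs(L[:,0])<40);print("tongue",m.sum(),L[m].mean(0).round(1),np.percentile(L[m,0],[3,97]), "latch",np.arctan2(np.median(L[m,0]),np.median(L[m,1])))
E
```

```text
t 27.35 j [-0.45 -0.38  1.86  0.3   1.23 -1.3 ] F [ 5.  -2.7  1.8] M [-0.23 -1.   -0.1 ] op 0.507 g 45.0 pos [ 572.8 -133.4  158.5]
Mz about n 0.09268475996258191
shift m [ 0.0016 -0.0001  0.0005] rotvec [0.04 0.24 4.03]
tongue 2543 [-0.4 45.4 18.6] [-13.71589215  13.24265658] latch -0.01074517432377899
```

apply_moves:
  motion:
    - [0, 0, 0, 0, 0, 0, 1]
    - [0, 0, 0, 0, 0, 0, 1]
    - [0, 0, 0, 0, 0, 0, 1]
    - [0, 0, 0, 0, 0, 0, 1]
    - [0, 0, -0.02, 0, 0, 0, 1]
    - [0, 0, -0.04, 0, 0, 0, 1]
    - [0, 0, -0.06, 0, 0, 0, 1]
    - [0, 0, -0.08, 0, 0, 0, 1]
    - [0, 0, -0.1, 0, 0, 0, 1]
    - [0, 0, -0.1, 0, 0, 0, 1]

```text
t: 28.65
eef_pos: [522.5, -139.7, 246.1]
eef_rot: [0.357, 0.897, 0.126, 0.228]
wrist_force: [0.3, 0.2, -0.1]
opening: 1.003
grasp_force: 0.0
```

```bash
python3 - <<'E'
from lug import *
o=st();c=lug(o);P=wcloud(c,o)
L=loc(P,-60);r=np.hypot(L[:,0],L[:,1]);m=(abs(L[:,2]-18)<4)&(r>30)&(r<70)&(abs(L[:,0])<40);A=L[m];print("tongue",m.sum(),A.mean(0).round(1),np.percentile(A[:,0],[3,97]))
# edge slope: midline fit
for y in (32,40,48,56,64):
    k=A[abs(A[:,1]-y)<4];print(y,np.percentile(k[:,0],[2,98]).round(1),end=' ')
t=capture("top");P=wcloud(t,None);m=(np.hypot(P[:,0]-445,P[:,1]-313)<50)&(P[:,2]>40);print("\ncap",P[m].mean(0),m.sum())
find(t,["slidebox","wellplate","oilbottle"])
cv2.imwrite('pics/fin.png',np.hstack([cv2.resize(c["img"][:,:,::-1],(400,300)),cv2.resize(t["img"][:,:,::-1],(400,300))]))
E
```

```text
t 28.65 j [-0.52 -0.51  1.79  0.31  1.43 -1.31] F [ 0.3  0.2 -0.1] M [-0.07  0.23 -0.01] op 1.003 g 0.0 pos [ 522.5 -139.7  246.1]
lug pts 110 [45.8 -2.7 32.1] ang(mean) -0.058 axis [-0.65 -0.76] perp extent to ray [-4.   7.5]
top [-1.000e-01 -4.000e-01  1.151e+02]
tongue 1389 [-0.3 49.5 18.5] [-13.55484776  13.11192496]
32 [-14.   13.3] 40 [-13.7  13.3] 48 [-13.9  13.5] 56 [-13.8  13.3] 64 [-13.6  13.4] 
cap [444.96048845 311.98921141  52.6715198 ] 423
slidebox 0.85 [ 467. -321.   -3.] [365. 225.]
wellplate 0.73 [624. 312.  -3.] [141. 178.]
oilbottle 0.79 [ 643. -290.   -2.] [348. 165.]
```

View pics/fin.png

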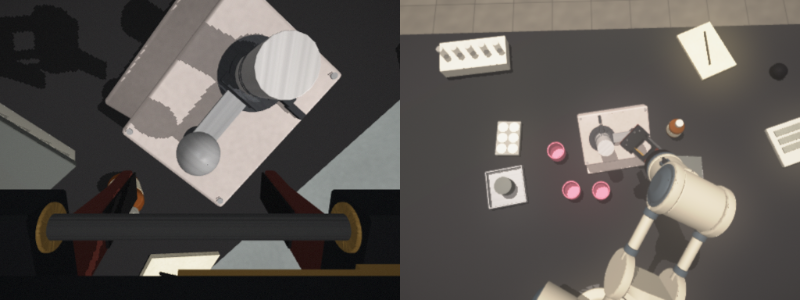

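The tongue lies straight at 0, and the cap stands in the tray. The lug is half hidden here, so I'll check it once more from above the barrel.

```bash
python3 - <<'E'
from h import *
go(pt(45,152),rot(50))
E
```

```text
shift m [ 0.0812  0.0668 -0.0098] rotvec [-6.000e-02 -0.000e+00  8.897e+01]
```

apply_moves:
  motion:
    - [0, 0, -0.01, 0, 0, 9, 1]
    - [0.008, 0.007, -0.01, 0, 0, 18, 1]
    - [0.016, 0.014, -0.01, 0, 0, 27, 1]
    - [0.026, 0.022, -0.01, 0, 0, 36, 1]
    - [0.036, 0.03, -0.01, 0, 0, 45, 1]
    - [0.046, 0.038, -0.01, 0, 0, 54, 1]
    - [0.056, 0.046, -0.01, 0, 0, 63, 1]
    - [0.066, 0.055, -0.01, 0, 0, 72, 1]
    - [0.075, 0.062, -0.01, 0, 0, 81, 1]
    - [0.081, 0.067, -0.01, 0, 0, 89, 1]

```text
t: 30.15
eef_pos: [504.4, -34.9, 252.3]
eef_rot: [0.885, 0.388, 0.248, 0.072]
wrist_force: [0.2, 0.3, -0.8]
opening: 0.998
grasp_force: 0.0
```

```bash
python3 - <<'E'
from lug import *
o=st();c=lug(o);L=loc(wcloud(c,o),45)
m=(abs(L[:,2]-12)<3.5)&(L[:,0]>56)&(L[:,0]<80)&(abs(L[:,1])<10);print("rib",L[m].mean(0).round(1),np.percentile(L[m,1],[3,97]).round(1))
E
```

```text
t 30.15 j [-0.27 -0.64  1.87  0.2   1.43  0.49] F [ 0.2  0.3 -0.8] M [-0.13  0.32  0.04] op 0.998 g 0.0 pos [504.4 -34.9 252.3]
lug pts 321 [40.3  0.4 32.2] ang(mean) 0.011 axis [-1.    0.01] perp extent to ray [-6.   5.7]
top [  1.1   0.6 115.1]
rib [67.5 -0.  12.3] [-3.9  3.8]
```

```bash
python3 -c "
from cell import *
print(job_done())"
```

```text
the job is handed in; nothing more can be done
None
```

The job is handed in at about 30 s: the grey cap is standing open end down in the tray, the barrel's lug faces the rib to within about 0.01 rad, and the latch is back against its stop. The slide box, well plate and bottle still measure where they started.

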